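Clamp the wafer tweezers in the gap gauge and hold them at the gauge block's width

TASK

A pair of sprung wafer tweezers lies in the bench gauge: first press the gauge's raised white clamp lid down until it snaps past its catch and is fully shut over the tweezers' heel. Then pinch the two tweezer arms between the gripper's fingers and squeeze until the gap between the tips equals the width of the gauge block that stands right under the tips (to about 2 mm), and finish while holding them squeezed steadily at that gap, with the tweezers still in the gauge. Do not let the tips close on each other on the way, and leave the other things on the bench where they are.

Things in the scene. Friction and masses are not known exactly. Their poses are not given: they have to be found in the camera images.
- gauge: Tweezers gauge, fixed: dark steel plate 8 mm thick, white supports. Origin: on the bench under the tweezers' spring root; x heel to tips, y left, z up. Plate x -68..182, y +-62 mm. Clamp pedestal x -34..2, y +-25, top 46. Cradle bar x 104..112, y +-37, under the arms (end lips 41 high). Catch post x 2..18, y -45..-33, top 62. Else only the plate is under or beside the arms from x 18 to 104.
- clamp_lid (a joint): White clamp lid's angle (rad): 0 shut and level, grows opening upward; starts at 0.6 to 1.0. Lid 60 mm from hinge line to free edge, 50 wide, 6 thick, top 52 mm above the bench when shut. Stays where left (friction). At about 0.2 rad its right edge meets a sprung ball; about 4 N, pressed down near the free edge, snaps it past, and the ball keeps it shut (shut: below 0.06).
- lid_edge (a point): Middle of the lid's free edge, on its upper (outer) face: 60 mm from the hinge line; at gauge x = 23 mm, 52 mm above the bench when shut.
- lid_hinge (a point): Middle of the lid's hinge line, in the lid's mid-thickness; fixed on the gauge at x = -37 mm, y = 0, 49 mm above the bench. The line runs along gauge y, the lid extends towards +x.
- tweezers: Steel sprung tweezers, 159 mm long, loose in the gauge, arms side by side. Origin: spring root, on the underside (35 mm above the bench); x to the tips, z up. Arms: strips 2.5 mm thick, 10 high (6 near the tips), 135 long, hinged and sprung at the root; tips 40 mm apart at rest. Heel block 12 mm wide with a cross pin 26 mm long, in a pocket of the pedestal. Let go, they spring open.
- pinch (a point): Where to pinch: midway between the arms' ribbed pads (30 long, 10 high), 40 mm above the bench, 80 mm from the spring root. Width over the pads here: 35 mm at rest, about 15 mm + 0.59 x (tip gap - 6 mm) when squeezed: 25.7, 20.9, 16.2 mm for gaps of 24, 16, 8. Each arm pushes back here with about 4 N at gap 24, 9 N at gap 8.
- tip_left (a point): Inner face of the left (gauge +y) arm at the very tip, 38 mm above the bench. The tip gap is the distance tip_left to tip_right.
- tip_right (a point): Inner face of the right (gauge -y) arm at the very tip, 38 mm above the bench.
- nest (a point): Where the tweezers' origin lies when they are in the gauge; fixed on the gauge.
- seat (a point): Centre of the block seat under the tips, on top of the gauge plate at gauge x = 128 mm, y = 0 (8 mm above the bench). The block standing here (its top 5 mm below the tips) shows the gap wanted.
- block_a: White ceramic gauge block A, the narrow one: 16 mm long (x), 8 mm wide (y), 22 mm tall, plugged into the gauge plate (does not move). Origin: centre of its underside, 8 mm above the bench; axes parallel to the gauge's. One of the three blocks, drawn at random, stands in the seat under the tips, the others at the plate's front corners.
- block_b: White ceramic gauge block B, the middle one: 16 mm long (x), 16 mm wide (y), 22 mm tall, plugged into the gauge plate (does not move). Origin: centre of its underside, 8 mm above the bench; axes parallel to the gauge's. One of the three blocks, drawn at random, stands in the seat under the tips, the others at the plate's front corners.
- block_c: White ceramic gauge block C, the wide one: 16 mm long (x), 24 mm wide (y), 22 mm tall, plugged into the gauge plate (does not move). Origin: centre of its underside, 8 mm above the bench; axes parallel to the gauge's. One of the three blocks, drawn at random, stands in the seat under the tips, the others at the plate's front corners.
- torch: Bystander: black pocket torch standing on end beside the gauge's front left, 27 mm across, 115 mm tall. Origin: centre of its foot.
- jar: Bystander: small closed jar left of the gauge, 40 mm across, 45 mm tall. Origin: centre of its foot.
- spare: Bystander: second, rigid pair of tweezers lying on the bench right of the gauge, 132 mm long (its x), 8 mm high. Origin: centre, on the bench.
- bottle: Bystander: bottle on the left, 68 mm across, 170 mm tall. Origin: centre of its foot.
Not all that is in view belongs to the job. What is shaped like the tweezers but red is not meant.

How it is judged:
By the outcome, as a careful person would: the job done as asked, in the order asked, and still so for the second after the job is handed in, while the arm keeps its last pose, push and grip.
It also fails if it takes over 40 s, if anything falls off the work surface, if the arm or the gripper's body presses on something with over 40 N, if the wrist force passes 120 N, or if a joint passes its speed limit or range.

ROBOT

A 7-joint arm with a two-finger parallel gripper is mounted at the origin on the work surface. World frame = base frame: x ahead of the robot, y to its left, z up, the work surface at z = 0. Lengths are in m, angles in rad, forces in N, time in s.
With the tool pointing down it reaches from about 0.4 to 0.875 m from the base axis. Payload 19.3 kg.
Tool frame: the origin (TCP) lies at the very end of the fingers, on their centre line; the grasp point (between the pads) lies 19 mm behind it; z points along the fingers, y is the line along which they close (so a half turn about z gives the same grasp; the last joint's range is limited). The gripper opens to 85 mm and grips with 20 to 120 N. Pads are 22 mm wide; open, the fingers measure 114 mm over their backs; the gripper's body (76 mm by 85 mm) begins 54 mm behind the grasp point. The pads swing forward as they close: fully open they stand 13 mm farther back than shut.
Start: joints at [1.206, 0.521, -0.036, 1.599, 0.021, 1.021, -0.113], TCP at [0.182, -0.598, 0.231] pointing down, gripper open.
Joint ranges: [-2.91, 2.91], [-0.3, 2.13], [-1.5, 1.42], [0.17, 2.43], [-1.26, 4.41], [0.16, 1.93], [-2.52, 2.52]. Speed limits (rad/s): [1.89, 1.89, 2.39, 2.39, 3.01, 3.01, 3.01].

INTERFACE

Orientations are given as [roll, pitch, yaw] about the fixed x, y, z axes, in that order (R = Rz(yaw) Ry(pitch) Rx(roll)).
In Python, from workcell import bot gives the robot as it stands.
- The arm moves only by the shell command python3 -m crank 'ROWS' [FORCE]. ROWS is a JSON object of lists of equal length, an entry for each row: "travel": the shift along the world's x, y, z in cm, a list of three; "turn": the turn, a rotation vector about the world's x, y, z in degrees, a list of three; "gripper": the closure, from 0 (fully open) to 1 (shut). A call has exactly 5 rows; each row is the pose to reach, as a shift and turn from the pose commanded when the call began; what a row does not reach only later rows make up. A row lasts 1/10 s, in which the tool goes at most 50 mm and 8.59 degrees, less where a joint would pass 70% of its speed; a pose out of reach is approached as far as the arm can. A call with a gripper value outside its range is refused whole. The fingers move at their own pace and stop on an object; FORCE is the grip in N (left out, the last holds). Time passes only in rows, so rows that repeat a pose let the fingers close, or fill a call up. It gives the time, the measured TCP pose, the force, the opening and the grip force at its end, in the units of the state.
- bot.observe(): the state, without advancing time (a new reading comes with each control period).
- bot.grab_frame(name): name is "side" or "top" or "wrist"; returns a dict with "pixels" (480x640x3 uint8, red, green, blue), "fx", "fy", "cx", "cy" (pixels), "dist" ([k1, k2, p1, p2, k3] as OpenCV has them; the pictures are not rectified), "extrinsics" (4x4, takes a point from world to camera coordinates). Camera axes: x right, y down, z forward; pixel columns grow to the right and rows downward; lengths in m; the calibration is good to about 2 mm. A picture is of the moment at which its call begins. There is no depth.
- bot.job_done(): hands the job in; it is judged then, once.
The state is a dict: "clock": time; "qpos": joint angles; "qd": joint speeds; "joint_efforts": joint torques, N m; "position": TCP position; "tool_rot": TCP orientation; "force": force on the tool from outside, world axes, zero at the start; "moment": the same for the moment, N m; "grip_width": finger opening in m; "finger_force": force on a finger pad.
Only numpy, scipy, OpenCV 4.12 (cv2) and the standard library are available. Lean on these libraries where they do the work, as an engineer would, in place of code of your own. Each camera call takes 0.05 s, during which the arm holds its last target. There are 200 camera calls.

## Working session

There is one attempt and no reset: what is moved stays moved. The work goes in short steps, Python scripts to look and compute and a shell command to move; the robot and the scene stay as the last step left them, time stands still between calls to the robot, and variables do not carry over. Pictures are saved under pics/ and viewed, at most 10 in all, crops included, and the job is handed in when it is done.

```bash
mkdir -p pics; ls
python3 - <<'E'
from workcell import bot
import cv2,pickle
for n in("top","side"):
    f=bot.grab_frame(n);cv2.imwrite(f"pics/{n}1.png",f["pixels"][:,:,::-1]);pickle.dump(f,open(f"{n}1.pkl","wb"))
    print(n,f["fx"],f["dist"],f["extrinsics"])
print(bot.observe())
E
```

```text
pics
top 567.7404013840032 [-0.14393508  0.          0.          0.          0.        ] [[ 0.021123   -0.99977613 -0.00122759  0.06369466]
 [-0.98619883 -0.02063444 -0.16427444  0.58920668]
 [ 0.16421234  0.00468062 -0.98641391  1.20758694]
 [ 0.          0.          0.          1.        ]]
side 529.306717060089 [0.01612821 0.         0.         0.         0.        ] [[ 0.90338356 -0.42878917 -0.00616337 -0.49013475]
 [-0.32675955 -0.67897514 -0.65743514  0.29274187]
 [ 0.27771629  0.59593004 -0.75348594  0.78687102]
 [ 0.          0.          0.          1.        ]]
{'clock': 0.1, 'qpos': array([ 1.20577713,  0.5219681 , -0.03632052,  1.59992171,  0.02119891,
        1.02109017, -0.11280388]), 'qd': array([-0.00040258, -0.002417  , -0.00164544, -0.00042271,  0.00046754,
        0.00090251, -0.00095509]), 'joint_efforts': array([ 6.45703709e-03, -9.28502154e+01,  1.98557720e+00, -3.70529938e+01,
        1.82060438e-02,  5.50986631e-03,  6.50683569e-05]), 'position': array([ 0.18148647, -0.5977708 ,  0.23078532]), 'tool_rot': array([-3.14059277e+00,  7.14260403e-05,  2.94797285e-01]), 'force': array([ 0.07665728, -0.76252574,  0.24883326]), 'moment': array([ 1.79421384e-05, -4.11693103e-02, -1.55193342e-02]), 'finger_force': 0.0, 'grip_width': 0.08561582406865863}
```

View pics/top1.png

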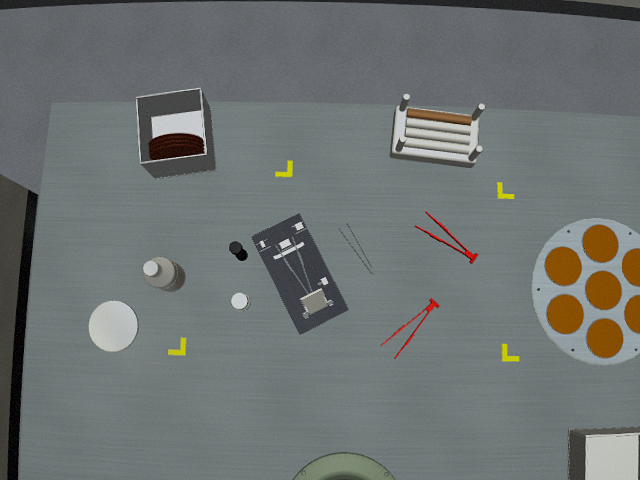

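View pics/side1.png

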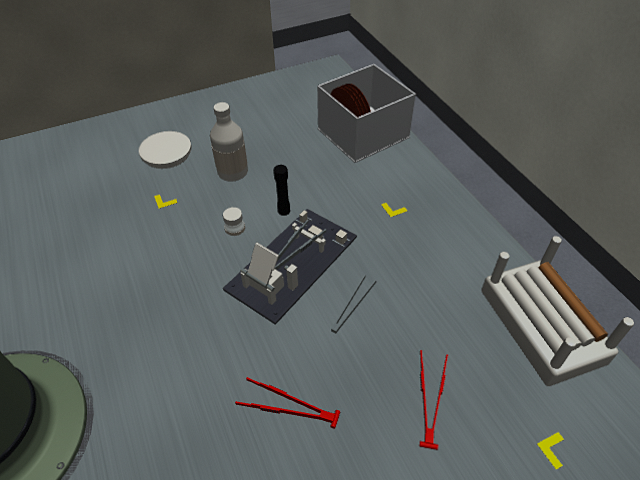

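The top picture shows the gauge at about (300, 273). The tweezers' heel end is near (315, 300) and the tips near (285, 243). The red tweezers at (450, 237) and (410, 330) are decoys, and the thin grey pair at (355, 248) is the spare. In the side picture the white lid stands open at (262, 264). I'll enlarge both to confirm.

Run:
```python
import cv2,pickle
for n,(x,y,w,h,s) in dict(top=(240,205,120,135,4.4),side=(220,200,140,125,4.7)).items():
    p=pickle.load(open(f"{n}1.pkl","rb"))["pixels"][y:y+h,x:x+w,::-1]
    cv2.imwrite(f"pics/{n}crop.png",cv2.resize(p,(int(w*s),int(h*s)),interpolation=cv2.INTER_CUBIC))
```

```text
(no output)
```

View pics/topcrop.png

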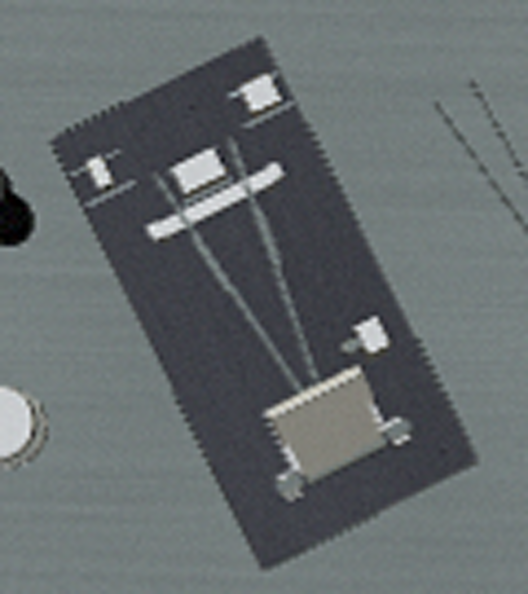

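View pics/sidecrop.png

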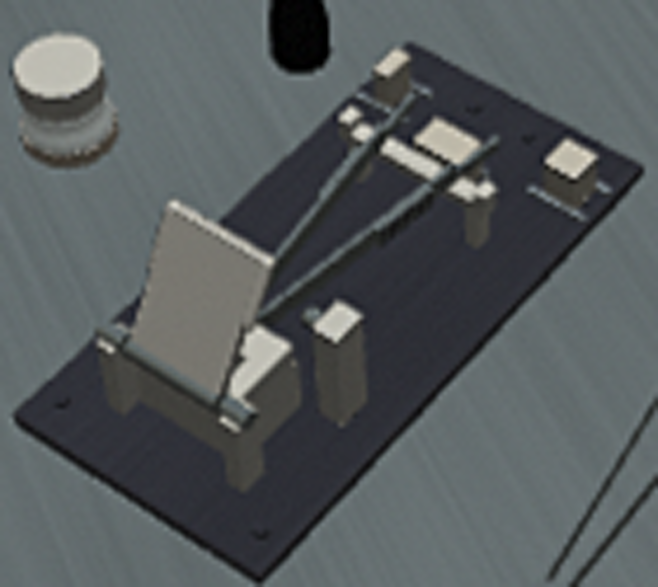

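The crops show the plate corners clearly, with the lid's outer free edge at side crop (167, 208) and (270, 268). The seat block at top crop (198, 170) is about 47 px wide; at 1.9 px/mm that is about 24 mm, so it is block C. The front corner blocks are the 8 mm one on the left and the 16 mm one on the right. Next I'll fit the gauge pose and the lid angle.

```bash
cat > h.py <<'E'
import numpy as np,cv2
def proj(f,P):
    E=np.array(f["extrinsics"]);K=np.array([[f["fx"],0,f["cx"]],[0,f["fy"],f["cy"]],[0,0,1.]])
    return cv2.projectPoints(np.array(P,float).reshape(-1,1,3),cv2.Rodrigues(E[:3,:3])[0],E[:3,3],K,np.array(f["dist"],float))[0].reshape(-1,2)
def G(p,P):
    c,s=np.cos(p[2]),np.sin(p[2]);P=np.atleast_2d(P)/1000.
    return np.c_[p[0]+c*P[:,0]-s*P[:,1],p[1]+s*P[:,0]+c*P[:,1],P[:,2]]
def lid(a,l=60,y=(25,-25)):
    return [[-37+l*np.cos(a)-3*np.sin(a),v,49+l*np.sin(a)+3*np.cos(a)] for v in y]
E
python3 - <<'E'
from h import *
import pickle
from scipy.optimize import least_squares
t,s=[pickle.load(open(n+"1.pkl","rb")) for n in("top","side")]
C=[[182,62,8],[182,-62,8],[-68,-62,8],[-68,62,8]]
un=lambda q,k,o:(np.array(q)+.5)/k-.5+np.array(o)
tc=un([[50,142],[262,38],[477,462],[264,570]],4.4,(240,205))
sc=un([[410,42],[643,168],[260,578],[15,415]],4.7,(220,200))
tl=un([[265,412],[358,368]],4.4,(240,205)); sl=un([[167,208],[270,268]],4.7,(220,200))
def r(p,sep=None):
    L=lid(p[3]);a=[]
    if sep!="s":a+=[proj(t,G(p,C))-tc]
    if sep!="t":a+=[proj(s,G(p,C))-sc]
    a+=[proj(s,G(p,L))-sl]
    return np.concatenate(a).ravel()
for sep in(None,"t","s"):
    o=least_squares(r,[.55,.05,.4,.8],args=(sep,));print(o.x,abs(o.fun).max(),o.fun.round(1) if sep is None else "")
    if sep is None:p=o.x
    if sep is None: np.save("pose.npy",p)
print("lid top px",proj(t,G(p,lid(p[3]))),tl)
# check block tops
for nm,P in dict(seatC=[128,0,30]).items(): print(nm,((proj(t,G(p,P))-[240,205]+.5)*4.4),((proj(s,G(p,P))-[220,200]+.5)*4.7))
for P in([60-37,0,52],[80,0,40],[-37,0,49],[135,20,38],[135,-20,38]):print(P,G(p,P).round(4),((proj(t,G(p,P))-[240,205]+.5)*4.4).round(),((proj(s,G(p,P))-[220,200]+.5)*4.7).round())
print("lid edge now",G(p,lid(p[3])).round(4))
E
```

```text
[0.48339734 0.08297928 0.48884261 0.99956595] 0.9000310746380364 [-0.5 -0.5 -0.4 -0.7  0.4 -0.1 -0.5  0.4  0.  -0.   0.7 -0.1  0.   0.9
 -0.8  0.6 -0.4 -0.6  0.3  0.1]
[0.48287348 0.08245678 0.48805047 0.98757192] 0.633521002751138 
[0.48380427 0.08335819 0.48999309 1.0091547 ] 0.7454803904772405 
lid top px [[300.6892836  299.84982259]
 [322.02699771 289.09524748]] [[299.84090909 298.25      ]
 [320.97727273 288.25      ]]
seatC [[198.15912978 171.32431035]] [[448.71407771 144.90231959]]
[23, 0, 52] [[0.5037 0.0938 0.052 ]] [[290. 350.]] [[281. 271.]]
[80, 0, 40] [[0.554  0.1205 0.04  ]] [[239. 252.]] [[375. 201.]]
[-37, 0, 49] [[0.4507 0.0656 0.049 ]] [[344. 458.]] [[177. 379.]]
[135, 20, 38] [[0.5932 0.164  0.038 ]] [[156. 174.]] [[420. 100.]]
[135, -20, 38] [[0.612  0.1287 0.038 ]] [[226. 139.]] [[498. 143.]]
lid edge now [[0.4654 0.1017 0.1011]
 [0.4889 0.0576 0.1011]]
```

The pose fit is consistent: residuals stay under 0.9 px, and the seat block reprojects at (198, 171). The gauge origin is at (0.4834, 0.0830) with yaw 0.489, and the lid is at about 1.0 rad. I'll shut the gripper, turn +11.1° and move over to the lid.

```bash
python3 -m crank '{"travel":[[3.4,3.6,0],[6.8,7.2,0],[10.2,10.8,0],[13.6,14.4,0],[17,18,0]],"turn":[[0,0,3],[0,0,6],[0,0,9],[0,0,11.1],[0,0,11.1]],"gripper":[1,1,1,1,1]}' 20
```

```text
clock: 0.6
position: [0.3524, -0.4164, 0.2312]
tool_rot: [-3.141, 0.0, 0.49]
force: [0.8, -1.8, 0.8]
grip_width: 0.0122
finger_force: 0.0
```

```bash
python3 -m crank '{"travel":[[1.1,4.8,0],[2.2,9.6,0],[3.3,14.4,0],[4.4,19.2,0],[5.5,24,0]],"turn":[[0,0,0],[0,0,0],[0,0,0],[0,0,0],[0,0,0]],"gripper":[1,1,1,1,1]}'
python3 -m crank '{"travel":[[1.1,4.8,0],[2.2,9.6,0],[3.3,14.4,-2],[4.4,19.2,-5],[5.6,24.7,-8]],"turn":[[0,0,0],[0,0,0],[0,0,0],[0,0,0],[0,0,0]],"gripper":[1,1,1,1,1]}'
python3 - <<'E'
from workcell import bot
from h import *
p=np.load("pose.npy");o=bot.observe();print(o["position"],o["qpos"].round(2),o["force"],o["grip_width"])
d=(o["position"]-G(p,[0,0,0])[0])*1000;c,s=np.cos(p[2]),np.sin(p[2]);print("gauge",c*d[0]+s*d[1],-s*d[0]+c*d[1],d[2])
E
```

```text
clock: 1.1
position: [0.4065, -0.1761, 0.2313]
tool_rot: [3.141, 0.0, 0.488]
force: [1.8, -0.9, -0.3]
grip_width: 0.0003
finger_force: 0.0
clock: 1.6
position: [0.458, 0.0495, 0.1622]
tool_rot: [3.141, -0.001, 0.488]
force: [0.4, -0.5, -0.8]
grip_width: -0.0004
finger_force: 0.0
[0.4579926  0.04952997 0.1621958 ] [ 0.05  0.38 -0.36  2.07  0.2   0.72 -1.52] [ 0.35151979 -0.5222268  -0.78421782] -0.00037173653703569007
gauge -38.1372052520159 -17.601449438359055 162.19579542699455
```

```bash
cat > st.py <<'E'
from workcell import bot
from h import *
p=np.load("pose.npy");o=bot.observe()
d=(o["position"]-G(p,[0,0,0])[0])*1000;c,s=np.cos(p[2]),np.sin(p[2]);print("gauge",(c*d[0]+s*d[1]).round(1),(-s*d[0]+c*d[1]).round(1),d[2].round(1),"yaw",o["tool_rot"][2]-p[2],"F",o["force"].round(1),o["clock"])
E
python3 -m crank '{"travel":[[0,0,0],[0,0,0],[0,0,0],[0,0,0],[0,0,0]],"turn":[[0,0,0],[0,0,0],[0,0,0],[0,0,0],[0,0,0]],"gripper":[1,1,1,1,1]}'; python3 st.py
```

```text
clock: 2.1
position: [0.4581, 0.0469, 0.1634]
tool_rot: [3.141, -0.001, 0.487]
force: [-0.6, -0.2, -0.6]
grip_width: 0.0001
finger_force: 0.0
gauge -39.2 -20.0 163.4 yaw -0.0021061310971171032 F [-0.6 -0.2 -0.6] 2.1
```

```bash
python3 -m crank '{"travel":[[0.2,2.4,-2],[0.2,2.4,-4.5],[0.2,2.4,-6.6],[0.2,2.4,-6.6],[0.2,2.4,-6.6]],"turn":[[0,0,0],[0,0,0],[0,0,0],[0,0,0],[0,0,0]],"gripper":[1,1,1,1,1]}'; python3 st.py
```

```text
clock: 2.6
position: [0.4601, 0.0716, 0.0975]
tool_rot: [3.142, 0.0, 0.488]
force: [-0.7, -0.3, -0.4]
grip_width: -0.0002
finger_force: 0.0
gauge -26.0 0.9 97.5 yaw -0.0009480568402213674 F [-0.7 -0.3 -0.4] 2.6
```

```bash
python3 -m crank '{"travel":[[0.5,0.3,-0.3],[1.1,0.6,-0.8],[1.4,0.75,-1.2],[1.8,0.95,-1.6],[1.8,0.95,-1.6]],"turn":[[0,0,0],[0,0,0],[0,0,0],[0,0,0],[0,0,0]],"gripper":[1,1,1,1,1]}'; python3 st.py
python3 - <<'E'
from workcell import bot
import cv2
p=bot.grab_frame("side")["pixels"][160:340,180:400,::-1];cv2.imwrite("pics/s2.png",cv2.resize(p,None,fx=3,fy=3))
E
```

```text
clock: 3.1
position: [0.4782, 0.0817, 0.0805]
tool_rot: [-3.141, 0.0, 0.489]
force: [0.6, -0.4, 0.3]
grip_width: -0.0001
finger_force: 0.0
gauge -5.2 1.3 80.5 yaw -0.00016468988548190566 F [ 0.6 -0.4  0.3] 3.1
```

View pics/s2.png

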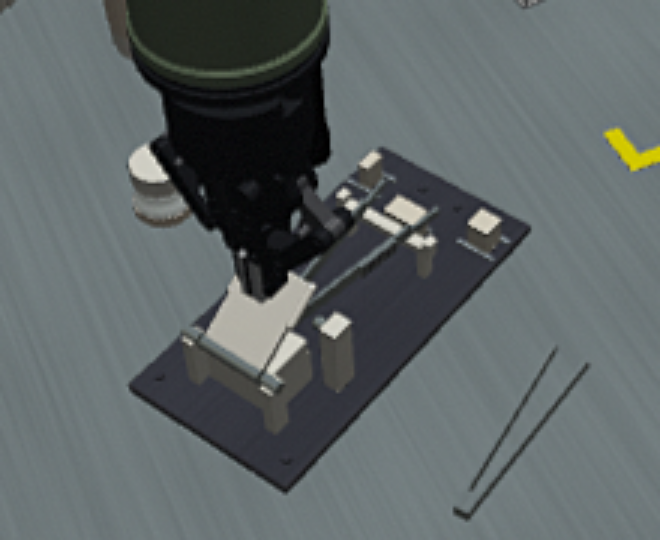

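The picture shows the fingertips at (265, 285) pressing on the lid's outer face near its free edge. The lid has come down to about 0.6 rad, with the post and tweezers clear. I'll carry on downward.

```bash
python3 -m crank '{"travel":[[0.3,0.15,-0.4],[0.6,0.3,-0.8],[0.9,0.5,-1.3],[1.1,0.6,-1.75],[1.1,0.6,-1.75]],"turn":[[0,0,0],[0,0,0],[0,0,0],[0,0,0],[0,0,0]],"gripper":[1,1,1,1,1]}'; python3 st.py
python3 -m crank '{"travel":[[0.05,0,-0.2],[0.1,0.05,-0.4],[0.1,0.05,-0.6],[0.1,0.05,-0.8],[0.1,0.05,-0.8]],"turn":[[0,0,0],[0,0,0],[0,0,0],[0,0,0],[0,0,0]],"gripper":[1,1,1,1,1]}'; python3 st.py
```

```text
clock: 3.65
position: [0.4889, 0.0876, 0.0628]
tool_rot: [-3.141, 0.001, 0.489]
force: [-0.4, 0.2, -0.1]
grip_width: -0.0001
finger_force: 0.0
gauge 7.0 1.5 62.8 yaw -2.7791870277127373e-05 F [-0.4  0.2 -0.1] 3.65
clock: 4.15
position: [0.4898, 0.0878, 0.0553]
tool_rot: [-3.142, 0.0, 0.488]
force: [0.4, -0.0, 0.3]
grip_width: -0.0001
finger_force: 0.0
gauge 7.9 1.2 55.3 yaw -0.00039892615885239735 F [ 0.4 -0.   0.3] 4.15
```

```bash
python3 -m crank '{"travel":[[0,0,-0.1],[0,0,-0.2],[0,0,-0.3],[0,0,-0.4],[0,0,-0.4]],"turn":[[0,0,0],[0,0,0],[0,0,0],[0,0,0],[0,0,0]],"gripper":[1,1,1,1,1]}'; python3 st.py
```

```text
clock: 4.65
position: [0.4901, 0.0879, 0.0519]
tool_rot: [3.141, -0.0, 0.488]
force: [-2.6, -0.9, 12.1]
grip_width: -0.0001
finger_force: 6.1
gauge 8.2 1.2 51.9 yaw -0.00040257815023925225 F [-2.6 -0.9 12.1] 4.65
```

About 12 N at a height of 51.9 mm, against 52 mm for the shut lid, so it is shut. I'll rise, open the gripper, move above the pinch point and check with a picture.

```bash
python3 -m crank '{"travel":[[0,0,3],[0,0,6],[2.1,1.1,6],[4.2,2.2,6],[6.4,3.3,6]],"turn":[[0,0,0],[0,0,0],[0,0,0],[0,0,0],[0,0,0]],"gripper":[1,1,0,0,0]}'
python3 -m crank '{"travel":[[0,0,0],[0,0,0],[0,0,0],[0,0,0],[0,0,0]],"turn":[[0,0,0],[0,0,0],[0,0,0],[0,0,0],[0,0,0]],"gripper":[0,0,0,0,0]}';python3 st.py
python3 - <<'E'
from workcell import bot
import cv2,numpy as np
s=bot.grab_frame("side")["pixels"][160:340,200:380,::-1]
w=bot.grab_frame("wrist")["pixels"][:,:,::-1]
s=cv2.resize(s,(400,400),interpolation=cv2.INTER_CUBIC);w=cv2.resize(w,(400,300));w=cv2.copyMakeBorder(w,0,100,0,0,0)
cv2.imwrite("pics/s3.png",np.hstack([s,w]))
E
```

```text
clock: 5.15
position: [0.5548, 0.1212, 0.1119]
tool_rot: [3.141, -0.001, 0.488]
force: [0.2, 0.5, -0.2]
grip_width: 0.0434
finger_force: 0.0
clock: 5.65
position: [0.5537, 0.1206, 0.1116]
tool_rot: [3.141, 0.0, 0.488]
force: [0.5, -0.8, -0.0]
grip_width: 0.0855
finger_force: 0.0
gauge 79.7 0.2 111.6 yaw -0.0005506446267222742 F [ 0.5 -0.8 -0. ] 5.65
```

View pics/s3.png

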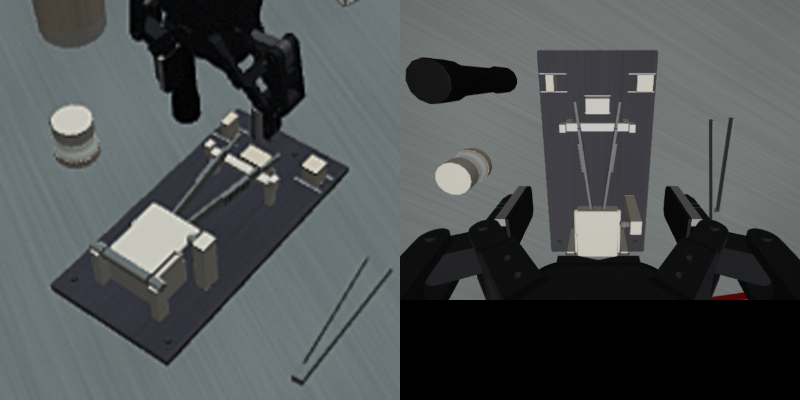

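The lid lies level and shut at left (153, 240), the tweezers are in place, and the wide block is between the tips at right (597, 105). The torch at (460, 80) and the other bystanders are clear of the fingers. I'll go down now, with the fingers straddling the arms.

```bash
python3 -m crank '{"travel":[[0,0,-3],[0,0,-6],[0,0,-8.4],[0,0,-9.4],[0,0,-9.4]],"turn":[[0,0,0],[0,0,0],[0,0,0],[0,0,0],[0,0,0]],"gripper":[0,0,0,0,0.4]}' 20;python3 st.py
```

```text
clock: 6.25
position: [0.5533, 0.1208, 0.0167]
tool_rot: [-3.141, 0.002, 0.489]
force: [0.2, 0.6, 0.3]
grip_width: 0.0731
finger_force: 0.0
gauge 79.4 0.5 16.7 yaw -0.00018270980384382796 F [0.2 0.6 0.3] 6.25
```

```bash
python3 -m crank '{"travel":[[0,0,0],[0,0,0],[0,0,0],[0,0,0],[0,0,0]],"turn":[[0,0,0],[0,0,0],[0,0,0],[0,0,0],[0,0,0]],"gripper":[0.5,0.55,0.55,0.55,0.55]}';python3 st.py
```

```text
clock: 6.75
position: [0.5541, 0.1208, 0.0179]
tool_rot: [3.141, -0.001, 0.488]
force: [-0.2, 0.7, 0.6]
grip_width: 0.038
finger_force: 0.0
gauge 80.2 0.2 17.9 yaw -0.000480580526263763 F [-0.2  0.7  0.6] 6.75
```

```bash
python3 -m crank '{"travel":[[0,0,0],[0,0,0],[0,0,0],[0,0,0],[0,0,0]],"turn":[[0,0,0],[0,0,0],[0,0,0],[0,0,0],[0,0,0]],"gripper":[0.6,0.63,0.66,0.68,0.68]}';python3 st.py
python3 - <<'E'
from workcell import bot
import cv2,pickle
f=bot.grab_frame("wrist");pickle.dump(f,open("w4.pkl","wb"))
cv2.imwrite("pics/w4.png",f["pixels"][:,:,::-1])
E
```

```text
clock: 7.25
position: [0.5545, 0.1211, 0.018]
tool_rot: [3.141, -0.001, 0.489]
force: [0.5, 1.0, 8.2]
grip_width: 0.0272
finger_force: 5.1
gauge 80.7 0.3 18.0 yaw -0.00032852905953628664 F [0.5 1.  8.2] 7.25
```

View pics/w4.png

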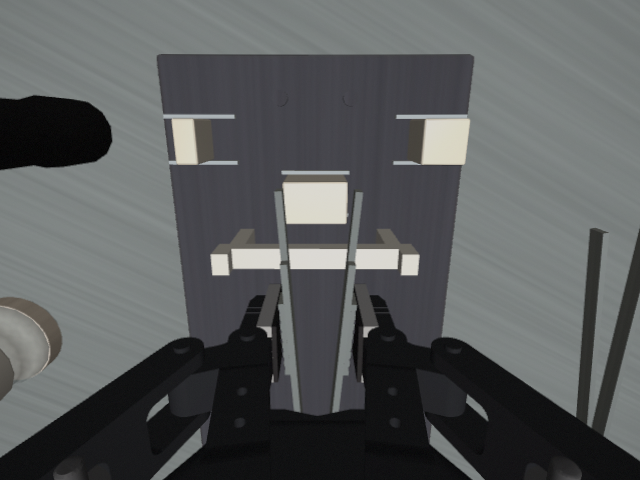

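The wrist picture shows the arms between the pads. The tips are at about (279, 193) and (359, 193), and the wide block's top spans (284–347, 205). I'll measure the tip gap with sub-pixel edges.

```bash
cat > gap.py <<'E'
import pickle,sys
from h import *
from workcell import bot
f=bot.grab_frame("wrist") if len(sys.argv)<2 else pickle.load(open(sys.argv[1],"rb"))
g=f["pixels"].mean(2);p=np.load("pose.npy")
print("tip row",proj(f,G(p,[[135,0,41],[120,12,30],[120,-12,30],[136,12,30]])).round(1).tolist())
for r in(194,198,202): print(r,g[r,268:292].astype(int),g[r,342:368].astype(int))
K=np.array([[f["fx"],0,f["cx"]],[0,f["fy"],f["cy"]],[0,0,1]]);E=np.array(f["extrinsics"])
def ray(px,z): # pixel to gauge xy(mm) at height z(mm)
    n=cv2.undistortPoints(np.array(px,float).reshape(-1,1,2),K,np.array(f["dist"],float)).reshape(-1,2)
    d=np.c_[n,np.ones(len(n))]@E[:3,:3];o=-E[:3,:3].T@E[:3,3];w=o+d*((z/1000-o[2])/d[:,2:])
    q=(w[:,:2]-p[:2])@np.array([[np.cos(p[2]),-np.sin(p[2])],[np.sin(p[2]),np.cos(p[2])]]);return q*1000
if __name__=="__main__":
    print("block top corners",ray([[283.5,223],[347.5,223],[284.5,182],[347,182]],30).round(1).tolist())
E
python3 gap.py w4.pkl
python3 - <<'E'
import pickle,cv2
p=pickle.load(open("w4.pkl","rb"))["pixels"][175:235,265:370,::-1]
cv2.imwrite("pics/w4c.png",cv2.resize(p,None,fx=7,fy=7,interpolation=cv2.INTER_NEAREST))
E
```

```text
tip row [[321.9, 192.3], [289.6, 226.5], [353.3, 226.4], [288.5, 184.2]]
194 [ 70  71  70  69  70  69 104 129 129 131 129 129 129 112  77 118 188 214
 214 214 214 214 214 214] [213 214 214 211 198 148  69  69  70  71  69  58  48  97 129 130 129 129
 129 128 112  79  71  71  71  69]
198 [ 70  70  71  70  69  69  87 116 130 130 129 129 129 121  89  93 174 213
 214 214 214 214 213 213] [214 214 213 209 196 147  70  70  71  71  66  54  69 109 130 130 130 130
 130 130 106  71  71  71  72  69]
202 [ 71  71  71  69  70  69  78 110 130 129 129 130 129 129 102  56 160 214
 213 213 214 212 213 213] [214 213 214 207 189 137  70  70  71  72  62  47  95 128 130 130 130 130
 130 111  79  71  71  71  71  69]
block top corners [[121.4, 14.3], [121.3, -9.8], [136.8, 13.4], [136.8, -9.2]]
```

View pics/w4c.png

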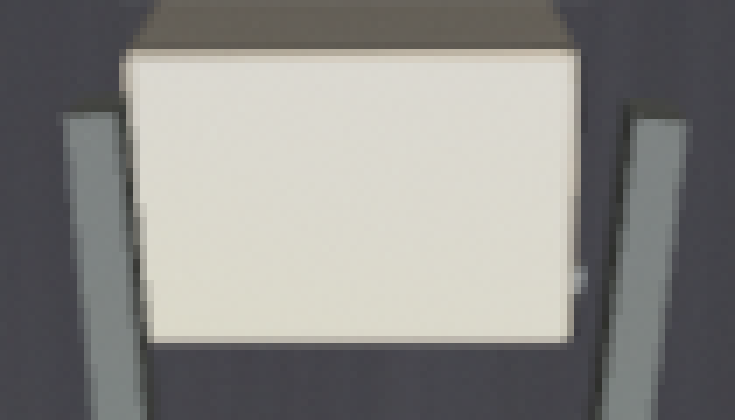

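```bash
python3 - w4.pkl <<'E' | tail -1
from gap import *
q=ray([[281.6,193],[354.6,193],[274,193],[362.6,193]],41);print(q.round(1).tolist(),"gap",q[0,1]-q[1,1],"thick",q[2,1]-q[0,1],q[1,1]-q[3,1])
E
```

```text
[[134.8, 13.5], [134.8, -11.0], [134.8, 16.1], [134.8, -13.7]] gap 24.490543126322645 thick 2.5489319667754984 2.6828175406907615
```

The vision gap is about 24.0–24.5 mm. The arm thickness reads 2.5–2.7 mm against 2.5, and the block reads 24.1 against 24, so the scale is right. That matches the 24 mm wanted. The 27.2 mm finger opening also fits, because the parallel pads touch the flaring arms ahead of the pinch point. I'll hold and check that it stays steady.

```bash
python3 -m crank '{"travel":[[0,0,0],[0,0,0],[0,0,0],[0,0,0],[0,0,0]],"turn":[[0,0,0],[0,0,0],[0,0,0],[0,0,0],[0,0,0]],"gripper":[0.68,0.68,0.68,0.68,0.68]}'
python3 -m crank '{"travel":[[0,0,0],[0,0,0],[0,0,0],[0,0,0],[0,0,0]],"turn":[[0,0,0],[0,0,0],[0,0,0],[0,0,0],[0,0,0]],"gripper":[0.68,0.68,0.68,0.68,0.68]}'; python3 gap.py
python3 - <<'E'
from workcell import bot
import cv2,numpy as np
s=bot.grab_frame("side")["pixels"][190:330,210:370,::-1]
t=bot.grab_frame("top")["pixels"][200:340,240:360,::-1]
r=lambda a:cv2.resize(a,(400,int(400*a.shape[0]/a.shape[1])),interpolation=cv2.INTER_CUBIC)[:350]
cv2.imwrite("pics/s5.png",np.hstack([r(s),r(t)]))
E
```

```text
clock: 7.8
position: [0.5545, 0.1212, 0.018]
tool_rot: [3.141, -0.001, 0.489]
force: [-0.1, -0.2, 8.3]
grip_width: 0.0273
finger_force: 5.1
clock: 8.3
position: [0.5545, 0.1211, 0.018]
tool_rot: [3.141, -0.001, 0.489]
force: [-0.0, -0.4, 7.7]
grip_width: 0.0279
finger_force: 5.1
tip row [[321.9, 192.3], [289.6, 226.5], [353.3, 226.4], [288.5, 184.2]]
194 [ 71  70  70  70  70  69 106 129 129 129 129 130 130 112  77 118 187 213
 213 214 214 214 213 213] [214 214 213 210 198 149  68  69  72  72  70  57  47  96 129 130 130 129
 129 130 112  80  71  71  71  70]
198 [ 70  70  70  70  69  68  86 116 130 129 129 130 130 121  90  94 174 213
 214 213 213 214 213 214] [214 214 213 208 196 148  70  70  71  71  67  54  68 110 129 129 129 130
 129 129 107  70  70  71  70  71]
202 [ 71  69  70  69  70  69  79 110 129 130 130 130 129 129 102  56 159 213
 213 213 214 213 214 214] [214 214 214 207 189 139  70  70  71  72  62  47  97 129 129 130 129 130
 129 112  80  71  72  72  71  70]
block top corners [[121.4, 14.3], [121.3, -9.8], [136.8, 13.4], [136.8, -9.2]]
```

View pics/s5.png

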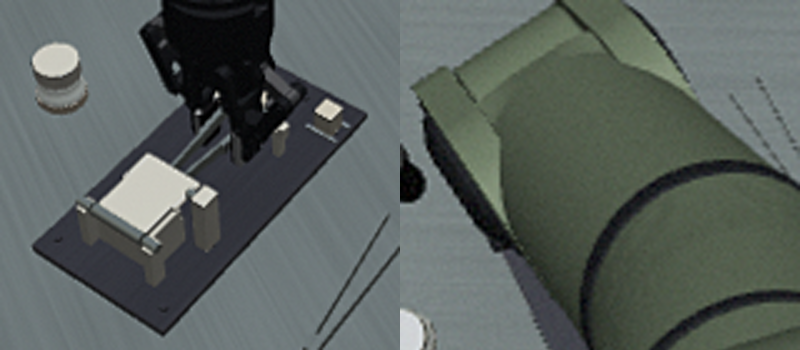

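The lid is still level and shut at (155, 190), the bystanders have not moved, and the tip pixels are identical to the last reading. I'm handing it in.

```bash
python3 -c "
from workcell import bot
print(bot.job_done())"
```

```text
the job is handed in; nothing more can be done
None
```

The job is handed in: the lid is shut, and the tweezers are held steadily in the gauge at a tip gap I measured as about 24 mm, to match the wide block C in the seat.

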